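# Move the keeper lock to the hook that holds the seal

## Task

The brass seal matrix has been hung on a different hook, so its lock must follow: with the fingertips, first push the toggle lever that is still closed over an empty hook back over centre until it snaps open, then push the lever of the hook that carries the matrix forward, towards the hook, over centre until it snaps closed above the hook. Leave the third lever open, and pick up nothing: the hanging matrix and everything lying about stay where they are.

Things in the scene. Friction and masses are not known exactly. Their poses are not given: they have to be found in the camera images.
- shelf: Grey riveted steel shelf 180 mm deep (its x), 400 mm wide (its y), top face 110 mm above the table. Origin: centre of its footprint on the table; its front edge (robot side) is 90 mm from the origin along its -x. Fixed. Three iron hooks with levers are riveted along its front edge, 96 to 144 mm apart, in any order.
- keeper_seal (a joint): Angle of the steel toggle lever (keeper) on the hook on which the brass matrix hangs. 0 = upright, dead centre. +0.5 = closed: leaning 0.5 rad towards the front edge, its flat tongue over the mouth of the hook. -0.5 = open: leaning 0.5 rad back (shelf's +x), tongue raised. A spring snaps it from upright to the end stop it leans to; 2 to 3 N at the crossbar take it over.
- bar_seal (a point): Centre of the top crossbar of lever keeper_seal: a round steel bar 40 mm long (along the shelf's y) and 12 mm thick on a stem 8 mm thick, 85 mm above the lever's pin. Moves with the lever.
- pivot_seal (a point): Centre of the hinge pin of lever keeper_seal, 28 mm above the shelf top, 15 mm behind its front edge. Fixed; axes as the shelf's (x away from the robot, z up). The tongue is 82 mm long and 14 mm wide, starts at the pin and points forward, about 1.26 rad from the stem.
- keeper_closed (a joint): Angle of the steel toggle lever (keeper) on the empty hook whose keeper was left closed. 0 = upright, dead centre. +0.5 = closed: leaning 0.5 rad towards the front edge, its flat tongue over the mouth of the hook. -0.5 = open: leaning 0.5 rad back (shelf's +x), tongue raised. A spring snaps it from upright to the end stop it leans to; 2 to 3 N at the crossbar take it over.
- bar_closed (a point): Centre of the top crossbar of lever keeper_closed: a round steel bar 40 mm long (along the shelf's y) and 12 mm thick on a stem 8 mm thick, 85 mm above the lever's pin. Moves with the lever.
- pivot_closed (a point): Centre of the hinge pin of lever keeper_closed, 28 mm above the shelf top, 15 mm behind its front edge. Fixed; axes as the shelf's (x away from the robot, z up).
- keeper_spare (a joint): Angle of the steel toggle lever (keeper) on the other empty hook, whose keeper is open and must stay open. 0 = upright, dead centre. +0.5 = closed: leaning 0.5 rad towards the front edge, its flat tongue over the mouth of the hook. -0.5 = open: leaning 0.5 rad back (shelf's +x), tongue raised. A spring snaps it from upright to the end stop it leans to; 2 to 3 N at the crossbar take it over.
- bar_spare (a point): Centre of the top crossbar of lever keeper_spare: a round steel bar 40 mm long (along the shelf's y) and 12 mm thick on a stem 8 mm thick, 85 mm above the lever's pin. Moves with the lever.
- pivot_spare (a point): Centre of the hinge pin of lever keeper_spare, 28 mm above the shelf top, 15 mm behind its front edge. Fixed; axes as the shelf's (x away from the robot, z up).
- seat_seal (a point): Middle of the seat of the hook on which the matrix hangs, on the axis of its 7 mm round iron bar, 60 mm in front of the pin and 16 mm below the shelf top.
- matrix_loop (a point): Top of the loop handle of the brass matrix (a seal stamp about 76 mm tall, foot 56 mm in diameter, loop 32 mm across) that hangs freely by its loop from a hook; the point is on the axis of the 5 mm loop bar, about 6 mm above the seat.
- tin_box: Tin specimen box, 52 x 77 x 34 mm, on the shelf behind the levers. Origin: centre of its underside. Not part of the job; stays where it is.
- wax_disc: Red wax disc, 38 mm in diameter, 9 mm thick, lying on the shelf. Origin: centre of its underside. Not part of the job; stays where it is.
- plumb: Lead plumb, 28 mm in diameter, 42 mm tall, standing on the shelf. Origin: centre of its underside. Not part of the job; stays where it is.
- scoop: Horn scoop, 104 mm long, 37 mm wide, 14 mm tall, lying on the shelf behind the levers. Origin: centre of its underside. Not part of the job; stays where it is.
- stamp: Rubber stamp with turned wooden grip, 30 x 45 mm, 74 mm tall, on the table to the left of the shelf. Origin: centre of its underside. Not part of the job; stays where it is.
- pin_pot: Round steel pin pot, 52 mm in diameter, 36 mm tall, on the table to the right of the shelf. Origin: centre of its underside. Not part of the job; stays where it is.
- ink_pad: Black ink pad case, 75 x 110 x 20 mm, on the table to the right of the shelf. Origin: centre of its underside. Not part of the job; stays where it is.
There are look-alikes about, which are no part of the job. Of the things that look like the part that bears matrix_loop, the largest one is meant.

How it is judged (in metres and radians):
On the way, in this order (a step that is already met when the one before it is completed fails the run):
1. the lever left closed over an empty hook has snapped open (value of joint keeper_closed below -0.42 rad), for 0.2 s.
2. the lever of the hook with the matrix has snapped closed (value of joint keeper_seal above 0.42 rad), for 0.2 s.
At the end, for the whole second after the job is handed in: The lever of the hook with the matrix rests closed (beyond +0.42 rad), both other levers rest open (beyond -0.42 rad), the matrix hangs still on its hook (loop within 15 mm of the seat), and no bystander has moved 15 mm or more (value of joint each of keeper_closed, keeper_spare below -0.42 rad and value of joint keeper_seal above 0.42 rad and distance between matrix_loop and seat_seal below 0.015 m and distance of each of tin_box, wax_disc, plumb, scoop, stamp, pin_pot, ink_pad from where it was at the start of the episode below 0.015 m and linear speed of matrix below 0.05 m/s); the robot touches nothing.
It fails at once if the third lever is pushed over centre (value of joint keeper_spare above 0 rad).
It fails at once if the matrix is lifted, carried or knocked off its hook (distance between matrix_loop and seat_seal above 0.02 m).
It fails at once if a bystander is lifted, carried or shoved away (distance of any of tin_box, wax_disc, plumb, scoop, stamp, pin_pot, ink_pad from where it was at the start of the episode above 0.02 m).
It also fails if it takes over 35 s, if anything falls off the work surface, if the arm or the gripper's body presses on something with over 40 N, if the wrist force passes 120 N, or if a joint passes its speed limit or range.

## Robot

A 7-joint arm with a two-finger parallel gripper is mounted at the origin on the work surface. World frame = base frame: x ahead of the robot, y to its left, z up, the work surface at z = 0. Lengths are in mm, angles in rad, forces in N, time in s.
With the tool pointing down it reaches from about 350 to 775 mm from the base axis. Payload 3.1 kg.
Tool frame: the origin (TCP) lies on the centre line of the jaws, within the pads' length; the fingertips stand 8 mm ahead of it and the grasp point (between the pads) lies 11 mm behind it; z points along the fingers, y is the line along which they close (so a half turn about z gives the same grasp; the last joint's range is limited). The gripper opens to 85 mm and grips with 20 to 120 N. Pads are 22 mm wide; open, the fingers measure 114 mm over their backs; the gripper's body (76 mm by 85 mm) begins 54 mm behind the grasp point. The pads swing forward as they close: fully open they stand 13 mm farther back than shut.
Start: joints at [-0.042, 0.311, 0.014, 1.512, -0.004, 1.319, -0.027], TCP at [550.016, 0.032, 239.304] pointing down, gripper open.
Joint ranges: [-2.7, 2.7], [-0.3, 1.91], [-1.27, 1.3], [0.12, 2.57], [-1.44, 4.58], [0.2, 2.03], [-3.05, 3.05]. Speed limits (rad/s): [2.79, 2.79, 3.14, 3.14, 3.14, 3.14, 3.14].

## Interface

Orientations are given as a unit quaternion [w, x, y, z].
In Python, from workcell import r gives the robot as it stands. Calls block until the motion is done:
- r.move_to(position, orientation): joint-space move of the TCP to a pose.
- r.line_to(position, max_speed=150, orientation=None): straight line of the TCP; orientation=None keeps the orientation; max_speed is the mean speed in mm/s.
- r.goto_joints(angles): joint-space move.
- r.move_gripper(opening, f_grip=None): finger opening in mm; f_grip is the grip in N (None keeps the last); returns when the fingers have stopped.
- r.wait(seconds).
- r.solve_ik(position, orientation): joint angles nearest the present ones, or None.
- r.sense(): the state.
- r.snapshot(name): name is "scene" or "side" or "wrist"; returns (picture, depth): 384x512x3 uint8, red, green, blue; 384x512 float32, mm along the optical axis (not along the pixel's ray), 0 where there is no reading.
- r.calibration(name): a dict with "camera_matrix" (3x3 intrinsics, pixels), "R" (3x3) and "t" (3): a world point X has camera coordinates R X + t; the wrist camera has in their place "tool_from_camera" (4x4, takes a point from camera to tool coordinates, whose origin is the TCP and whose axes are the flange's). Camera axes: x right, y down, z forward; pixel columns grow to the right and rows downward; lengths in mm; the calibration is good to about 2 mm. A picture is of the moment at which its call begins: read the wrist's pose just before it. calibration takes no time and is no camera call.
A pose or a line that the arm cannot do raises r.Unreachable and nothing moves.
- r.sign_off(): hands the job in; it is judged then, once.
The state is a dict: "time_s": time; "joint_pos": joint angles; "qvel": joint speeds; "tau": joint torques, N m; "eef_pos": TCP position; "eef_rot": TCP orientation; "wrist_force": force on the tool from outside, world axes, zero at the start; "ft_torque": the same for the moment, N m; "finger_gap": finger opening in mm; "gripper_force": force on a finger pad.
Only numpy, scipy, OpenCV 4.12 (cv2) and the standard library are available. Lean on these libraries where they do the work, as an engineer would, in place of code of your own. Each camera call takes 0.05 s, during which the arm holds its last target. There are 200 camera calls.

## Working session

There is one attempt and no reset: what is moved stays moved. The work goes in short steps, each a Python script; the robot and the scene stay as the last script left them, time stands still between calls to the robot, and variables do not carry over. Pictures are saved under pics/ and viewed, at most 10 in all, crops included, and the job is handed in when it is done.

```bash
mkdir -p pics; python3 - <<'E'
from workcell import r
import cv2,numpy as np
for n in("scene","side"):
    p,d=r.snapshot(n); np.savez(f"pics/{n}.npz",p=p,d=d)
    cv2.imwrite(f"pics/{n}.png",cv2.resize(p[:,:,::-1],(800,600),interpolation=cv2.INTER_CUBIC))
    c=r.calibration(n);print(n,-np.array(c["R"]).T@c["t"],np.array(c["R"])[2])
print(r.sense()["eef_rot"],r.sense()["time_s"])
E
```

```text
scene [1156.75357665  794.28774686 1176.46776815] [-0.42059526 -0.55367702 -0.71870814]
side [ 44.99972571 864.62435009 905.73455612] [ 0.39950561 -0.69025644 -0.60327549]
[-6.94896412e-04  7.07071183e-01  7.07141606e-01 -7.79923534e-04] 0.1
```

View pics/scene.png

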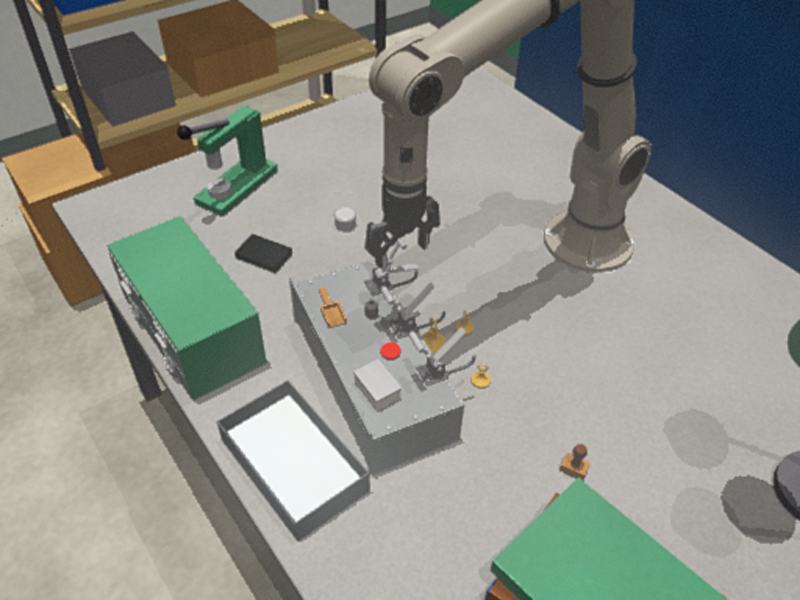

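View pics/side.png

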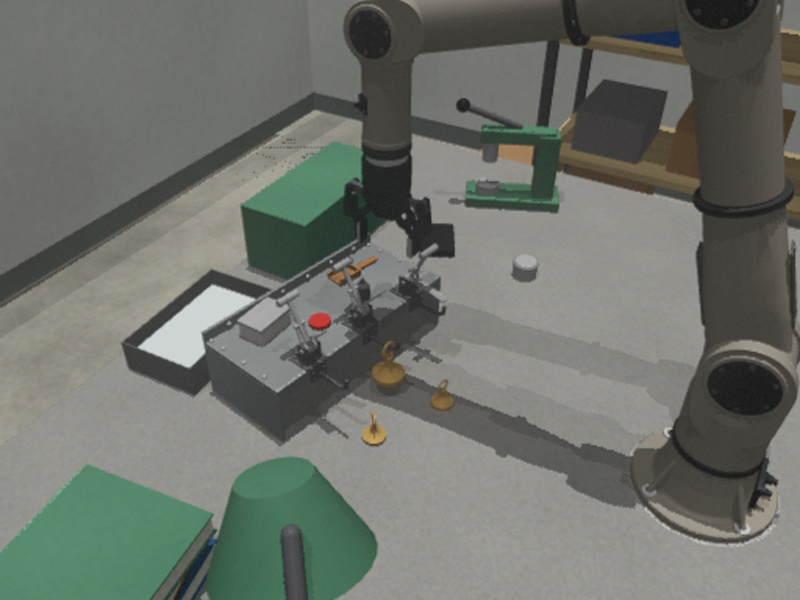

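```bash
cat > h.py <<'E'
from workcell import r
import numpy as np,cv2
def cloud(n,d):
    c=r.calibration(n);K=np.array(c["camera_matrix"]);v,u=np.mgrid[:384,:512]
    P=np.stack([(u-K[0,2])/K[0,0]*d,(v-K[1,2])/K[1,1]*d,d],-1)
    return (P-c["t"])@np.array(c["R"])
E
python3 - <<'E'
from h import *
im=[]
for n,(a,b,w,h) in dict(scene=(180,160,140,140),side=(125,145,170,140)).items():
    z=np.load(f"pics/{n}.npz");p,d=z["p"],z["d"];X=cloud(n,d)
    im.append(cv2.resize(p[b:b+h,a:a+w,::-1],(400,int(h*400/w)),interpolation=cv2.INTER_CUBIC))
    roi=np.zeros(d.shape,bool);roi[b:b+h,a:a+w]=1
    m=roi&(d>0)&(abs(X[...,2]-110)<4)
    k,l,s,_=cv2.connectedComponentsWithStats(m.astype(np.uint8)); 
    m=l==1+np.argmax(s[1:,4]) 
    rect=cv2.minAreaRect(X[m][:,:2].astype(np.float32));print(n,rect,m.sum(),np.median(X[m][:,2]),cv2.boxPoints(rect).round(0).tolist())
    m=roi&(d>0)&(X[...,2]>200)&(X[...,2]<226)
    k,l,s,_=cv2.connectedComponentsWithStats(m.astype(np.uint8),connectivity=8)
    for i in range(1,k):
        if s[i,4]>5:
            Q=X[l==i];print(s[i],Q.mean(0).round(),Q.min(0).round(),Q.max(0).round())
h=max(i.shape[0] for i in im)
im=[cv2.copyMakeBorder(i,0,h-i.shape[0],0,0,0) for i in im]
cv2.imwrite("pics/c.png",np.hstack(im))
E
```

```text
scene ((640.5157470703125, 38.80747985839844), (407.1301574707031, 182.8340606689453), 77.15479278564453) 4322 109.55598412611894 [[506.0, -139.0], [684.0, -180.0], [775.0, 217.0], [597.0, 258.0]]
[243 183  10  12  55] [614.  41. 216.] [605.  20. 207.] [620.  62. 222.]
[262 212  10  14  65] [637. 160. 216.] [627. 137. 207.] [645. 180. 220.]
side ((629.1121826171875, -13.793472290039062), (300.0345153808594, 185.63768005371094), 78.82276153564453) 2332 111.23464944269597 [[509.0, -143.0], [691.0, -179.0], [749.0, 115.0], [567.0, 151.0]]
[268 156  12  11  61] [504. -62. 217.] [497. -86. 209.] [513. -45. 222.]
[212 164  14  13  83] [607.  40. 214.] [596.  19. 200.] [618.  58. 223.]
[176 185  16  13  93] [630. 158. 215.] [620. 135. 202.] [642. 177. 222.]
[242 185   6   4   9] [522.  55. 203.] [518.  47. 200.] [526.  61. 206.]
[208 209   6   4   9] [545. 173. 203.] [541. 167. 201.] [547. 179. 205.]
```

View pics/c.png

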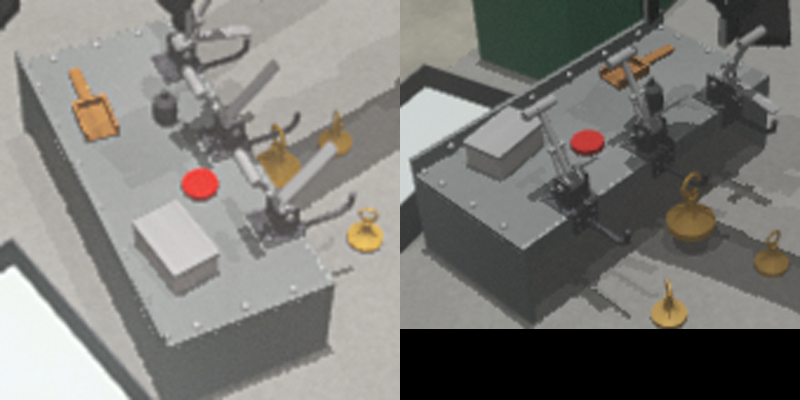

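The matrix (scene crop px 280,165) hangs on the middle hook, whose lever is open. The right-hand lever (side crop px 750,40) is closed over an empty hook, and the left-hand one is the spare and is open. I'll open the right-hand lever first.

```bash
cat >> h.py <<'E'
from scipy.spatial.transform import Rotation as R
yaw=np.arctan2(-.223,.975)
C=np.array([640.5,38.8])
ex=np.array([np.cos(yaw),np.sin(yaw)]);ey=np.array([-ex[1],ex[0]])
q=(R.from_euler('z',yaw)*R.from_quat([.70710678,.70710678,0,0])).as_quat()[[3,0,1,2]]
def P(x,y,z): return [*(C+ex*(x-90)+ey*y),z]   # x from front edge
def report():
    s=r.sense();print(round(s["time_s"],2),np.round(s["eef_pos"]),np.round(s["wrist_force"],1),round(s["finger_gap"],1))
E
python3 - <<'E'
from h import *
r.line_to([550,0,275]);r.move_gripper(0)
r.move_to(P(-66,-128,275),q)
r.line_to(P(-66,-128,212));report()
r.line_to(P(-10,-128,212),max_speed=60);report()
r.line_to(P(8.5,-128,212),max_speed=50);report()
r.line_to(P(8.5,-128,275));report()
p,d=r.snapshot("side");X=cloud("side",d)
cv2.imwrite("pics/d.png",cv2.resize(p[120:290,110:310,::-1],(700,595),interpolation=cv2.INTER_CUBIC))
E
```

```text
2.32 [461. -51. 212.] [-1.3  0.  -0. ] -0.4
3.4 [514. -64. 212.] [-1.   0.3 -1.1] -0.2
3.92 [533. -68. 212.] [-0.  -0.6 -0.8] 0.2
4.48 [532. -68. 274.] [-1.2 -0.7 -0.7] -0.1
```

View pics/d.png

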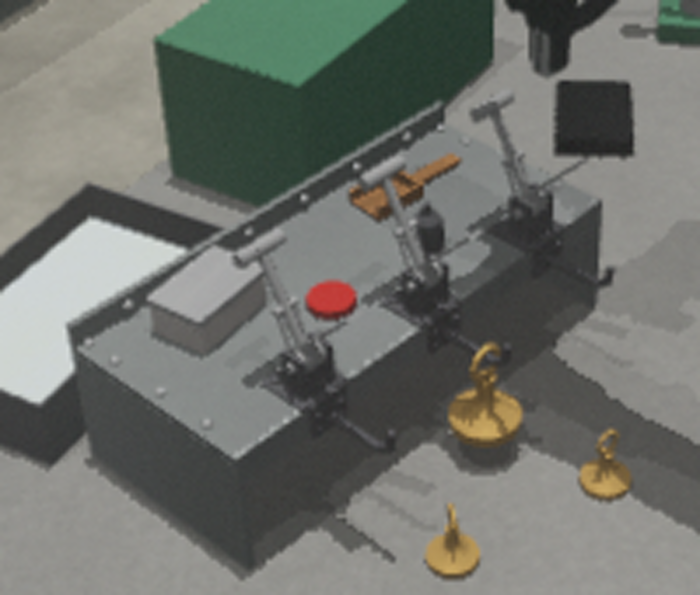

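The right-hand lever (px 495,105) now leans back like the other two, so it is open. The matrix is undisturbed at (487,410). Next is the middle lever.

```bash
python3 - <<'E'
from h import *
r.line_to(P(94,-100,275))
r.line_to(P(94,-5,275));r.line_to(P(94,-5,212));report()
r.line_to(P(40,-5,212),max_speed=60);report()
r.line_to(P(21.5,-5,212),max_speed=50);report()
r.line_to(P(21.5,-5,275));r.line_to(P(21.5,-90,300));r.wait(1);report()
p,d=r.snapshot("side")
cv2.imwrite("pics/e.png",cv2.resize(p[120:290,110:310,::-1],(700,595),interpolation=cv2.INTER_CUBIC))
E
```

```text
6.63 [644.  32. 213.] [ 0.5 -0.1  1.4] 0.0
7.68 [590.  45. 211.] [-0.7 -0.5 -0.4] 0.3
8.2 [573.  49. 212.] [-0.4  0.4  0.2] 0.1
10.51 [554. -34. 300.] [ 0.  -0.1 -0.3] 0.3
```

View pics/e.png

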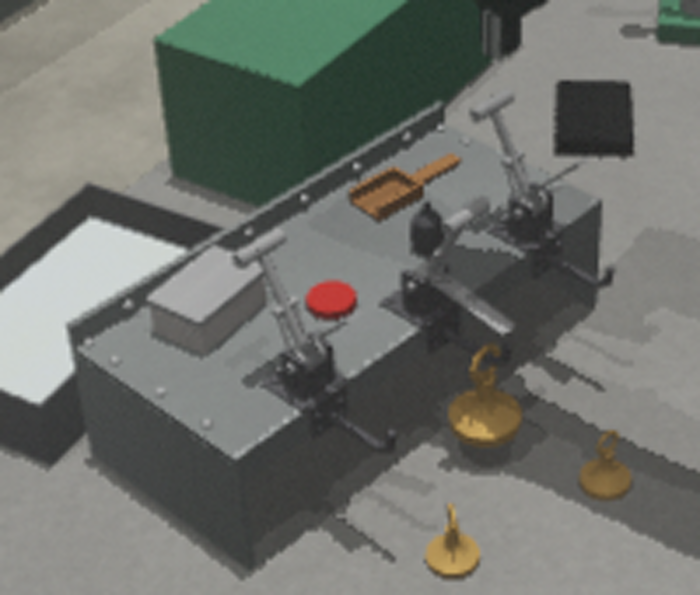

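The middle lever is closed (bar px 465,215, tongue over the hook at 490,320). The other two levers are open, and the matrix and the other objects are where they were.

```bash
python3 -c "
from workcell import r
print(r.sign_off())"
```

```text
the job is handed in; nothing more can be done
None
```

I opened the lever that was closed over the empty right-hand hook, then closed the lever over the matrix on the middle hook, and handed the job in at about 10.5 s. The last picture showed the left-hand spare lever still open and nothing else moved; `sign_off()` returned no verdict.

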